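# Lock the orange-beaded abacus for transport

### The arm

A 7-joint arm with a two-finger parallel gripper is mounted at the origin on the work surface. World frame = base frame: x ahead of the robot, y to its left, z up, the work surface at z = 0. Lengths are in m, angles in rad, forces in N, time in s.
With the tool pointing down it reaches from about 0.4 to 0.75 m from the base axis. Payload 19.5 kg.
Tool frame: the origin (TCP) lies at the very end of the fingers, on their centre line; the grasp point (between the pads) lies 19 mm behind it; z points along the fingers, y is the direction in which the jaws open and shut (so a half turn about z gives the same grasp; the last joint's range is limited). The gripper opens to 85 mm and grips with 20 to 120 N. Pads are 22 mm wide; open, the fingers measure 114 mm over their backs; the gripper's body (76 mm by 85 mm) begins 54 mm behind the grasp point. The pads swing forward as they close: fully open they stand 13 mm farther back than shut.
Start: joints at [1.116, 0.707, -0.028, 1.485, 0.022, 0.951, -0.075], TCP at [0.231, -0.527, 0.199] pointing down, gripper open.
Joint ranges: [-2.71, 2.71], [-0.32, 2.16], [-1.57, 1.52], [0, 2.45], [-1.46, 4.6], [0, 2.02], [-2.83, 2.83]. Speed limits (rad/s): [1.89, 1.89, 2.57, 2.57, 3.01, 3.01, 3.01].

### API

Orientations are given as a unit quaternion [w, x, y, z].
In Python, from rig import env gives the robot as it stands.
- The arm moves only by the tool apply_moves, never from a script. Its argument "targets" is one flat list of numbers, 6 for each row, row after row: the shift along the world's x, y, z in m, then the turn, a rotation vector about the world's x, y, z in units of 6 degrees (1.0 is 6 degrees). In form: [x, y, z, rx, ry, rz, x, y, z, rx, ry, rz, ...]. A call has 1 to 20 rows; each row is the pose to reach, as a shift and turn from the pose commanded when the call began; what a row does not reach only later rows make up. A row lasts 1/10 s, in which the tool goes at most 50 mm and 8.59 degrees, less where a joint would pass 70% of its speed; a pose out of reach is approached as far as the arm can. A call with a gripper value outside its range is refused whole. "grip" is the opening, from -1 (shut) to 1 (fully open), set as the call begins (left out, the last holds). The fingers move at their own pace and stop on an object; the grip force is fixed at half the most. Time passes only in rows, so rows that repeat a pose let the fingers close. It gives the time, the measured TCP pose, the force and the opening at its end, in the units of the state.
- env.sense(): the state, without advancing time (a new reading comes with each control period).
- env.grab_frame(name): name is "side" or "top" or "wrist"; returns the picture (420x560x3 uint8, red, green, blue); there is no depth.
- env.camera_info(name): a dict with "fx", "fy", "cx", "cy" (pixels), "R" (3x3) and "t" (3): a world point X has camera coordinates R X + t; the wrist camera has in their place "tool_from_camera" (4x4, takes a point from camera to tool coordinates, whose origin is the TCP and whose axes are the flange's). Camera axes: x right, y down, z forward; pixel columns grow to the right and rows downward; lengths in m; the calibration is good to about 2 mm. A picture is of the moment at which its call begins: read the wrist's pose just before it. camera_info takes no time and is no camera call.
- env.finish_job(): hands the job in, once; it reports no verdict.
The state is a dict: "time_s": time; "qpos": joint angles; "joint_vel": joint speeds; "effort": joint torques, N m; "ee_pos": TCP position; "orientation": TCP orientation; "ft_force": force on the tool from outside, world axes, zero at the start; "ft_torque": the same for the moment, N m; "width": finger opening in m.
Only numpy, scipy, OpenCV 4.12 (cv2) and the standard library are available. Lean on these libraries where they do the work, as an engineer would, in place of code of your own. Each camera call takes 0.05 s, during which the arm holds its last target. There are 200 camera calls.

### The job

Two abaci lie on the contest table, each with a spring plunger and a sliding keeper at its end. Lock the one with the orange-brown beads for transport: push its plunger well down into the housing, slide the keeper fully under the steel bridge while it is down, then let go so that the bridge traps it. Leave the plunger of the blue-beaded abacus up.

Things in the scene. Friction and masses are not known exactly. Their poses are not given: they have to be found in the camera images.
- orange_grip (a point): Top centre, 92 mm above the table, of the white grip block with yellow top on the keeper of the orange-brown-beaded abacus: 28 mm (x) by 16 (y) by 30 tall. x points level along the abacus from the lock towards the beads, z up. The grip stands on the keeper's yellow plate (x -20 to 45 mm from the grip, 44 wide, 6 thick; upper face 30 mm below this point), the plate on the plunger.
- orange_plunger (a joint): Push-down of the orange abacus's plunger, with the keeper riding on it, m: 0 up, 0.024 bottom stop. The spring pushes up with 5 N (top) to 11 N (bottom) and returns it at once unless trapped; trapped under the bridge it reads about 0.012. Black housing, 68 mm wide, top face 30 mm above the table. The abacus is fixed to the table, 340 mm long, beads up to 25 mm high.
- orange_keeper (a joint): Slide of the orange abacus's keeper along its x, m: 0 back, 0.022 end stop, fully under the bridge. Starts at 0 to 0.003, friction 1 to 2 N, stays where left. The bridge is a fixed steel bar across the abacus, 49 to 63 mm ahead (x) of the grip's 0 place, 50 to 66 mm above the table: it blocks the plate after 4 mm unless the plunger is 12 mm or more down.
- blue_plunger (a joint): Push-down of the plunger of the other abacus, which has blue beads and is otherwise alike, m: 0 is up, 0.024 the bottom stop. To be left up.

How it is judged:
By the outcome, as a careful person would: the job done as asked, in the order asked, and still so for the second after the job is handed in, with the robot touching nothing.
It also fails if it takes over 32 s, if anything falls off the work surface, if the arm or the gripper's body presses on something with over 40 N, if the wrist force passes 120 N, or if a joint passes its speed limit or range.

## Working session

There is one attempt and no reset: what is moved stays moved. The work goes in short steps, Python scripts to look and compute and a tool call to move; the robot and the scene stay as the last step left them, time stands still between calls to the robot, and variables do not carry over. Pictures are saved under pics/ and viewed, about 8 in all and at most 12, crops included, and the job is handed in when it is done.

Besides the shell and the picture viewer there is one more tool, called as name(argument=value, ...) on one line, values as JSON. apply_moves: Moves the arm, as the interface text tells. Its arguments: {"type":"object","properties":{"targets":{"type":"array","items":{"type":"number"}},"grip":{"type":"number"}},"required":["targets"]}

```bash
mkdir -p pics
python3 - <<'E'
from rig import env
import cv2,numpy as np
s=env.sense();print(s)
for n in("top","side"):
    im=env.grab_frame(n);cv2.imwrite(f"pics/{n}0.png",im[:,:,::-1])
    c=env.camera_info(n);print(n,c, -np.array(c["R"]).T@np.array(c["t"]))
print(env.camera_info("wrist"))
E
```

```text
{'time_s': 0.0, 'qpos': array([ 1.11632426,  0.707085  , -0.02758687,  1.48496661,  0.02198124,
        0.9509095 , -0.0755153 ]), 'joint_vel': array([-8.88258643e-04, -1.91370654e-03,  5.10664093e-04, -3.87772447e-04,
       -3.80706760e-05,  5.73498099e-04,  1.88486179e-03]), 'effort': array([ 2.16614981e-04, -8.83226037e+01,  1.23459332e+00, -2.36168969e+01,
        1.67945697e-02,  6.41944818e-03,  4.89292302e-05]), 'ee_pos': array([ 0.23053537, -0.526449  ,  0.19814571]), 'orientation': array([-5.17674535e-04,  9.78782835e-01,  2.04899675e-01, -1.27903855e-04]), 'ft_force': array([-0.25016322, -0.64155812,  0.52134038]), 'ft_torque': array([0.0032485 , 0.02390497, 0.04473257]), 'width': 0.08556507786088259}
top {'fx': 391.1411066747101, 'fy': 391.1411066747101, 'cx': 281.2076143405058, 'cy': 208.84365896972307, 'R': array([[ 0.00279368, -0.99983862,  0.01774647],
       [-0.99922539, -0.0034877 , -0.03919759],
       [ 0.03925316, -0.01762322, -0.99907388]]), 't': array([-0.01816504,  0.50260131,  0.82822836])} [ 0.46975216 -0.00181314  0.84748444]
side {'fx': 442.4684470763663, 'fy': 442.4684470763663, 'cx': 281.25424670112636, 'cy': 205.56805442598025, 'R': array([[ 0.79981547, -0.60021397,  0.00619654],
       [-0.34712154, -0.47092975, -0.81100666],
       [ 0.48969567,  0.64650472, -0.5850041 ]]), 't': array([-0.39673274,  0.25744607,  0.52224859])} [ 0.15093519 -0.4545217   0.51676642]
{'fx': 373.69756761715666, 'fy': 373.69756761715666, 'cx': 275.2317379282788, 'cy': 204.27824354659202, 'tool_from_camera': array([[ 1.35344731e-04, -9.64830157e-01, -2.62874018e-01,
         6.68814949e-02],
       [ 9.99999979e-01,  8.98795429e-05,  1.84979236e-04,
        -5.27528022e-04],
       [-1.54846549e-04, -2.62874037e-01,  9.64830149e-01,
        -1.74621512e-01],
       [ 0.00000000e+00,  0.00000000e+00,  0.00000000e+00,
         1.00000000e+00]])}
```

View pics/top0.png

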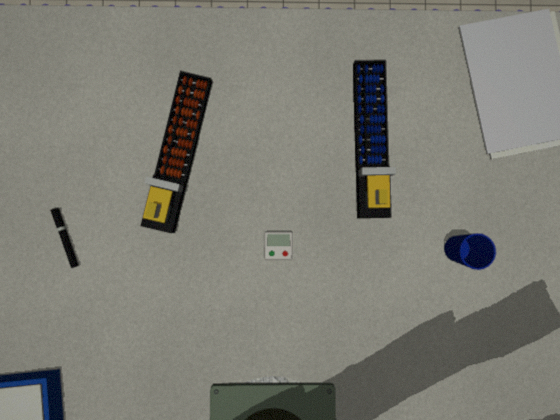

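View pics/side0.png

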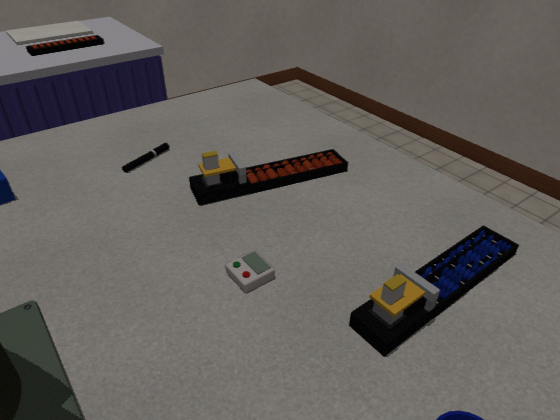

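The top view shows the orange abacus on the left, with the plate near (158,205), the grip near (158,209) and the bridge near (163,185). Its beads run up-right to (195,75). The blue abacus is on the right, at (375,190). Next I'll measure the abacus axis and the grip.

```bash
cat > h.py <<'E'
import cv2,numpy as np
from scipy.spatial.transform import Rotation as Ro
def cam(env,n,s=None):
    c=env.camera_info(n);K=(c["fx"],c["fy"],c["cx"],c["cy"])
    if n!="wrist":
        R=np.array(c["R"]).T;return K,R,-R@np.array(c["t"])
    T=np.array(c["tool_from_camera"]);q=s["orientation"];A=Ro.from_quat([q[1],q[2],q[3],q[0]]).as_matrix()
    return K,A@T[:3,:3],A@T[:3,3]+s["ee_pos"]
def ray(C,u,v,z):
    (fx,fy,cx,cy),R,o=C;d=R@[(u-cx)/fx,(v-cy)/fy,1];return o+d*(z-o[2])/d[2]
def proj(C,X):
    (fx,fy,cx,cy),R,o=C;p=R.T@(np.array(X)-o);return p[0]/p[2]*fx+cx,p[1]/p[2]*fy+cy
E
python3 - <<'E'
from rig import env
from h import *
C=cam(env,"top");im=cv2.imread("pics/top0.png")
x0,y0=130,60;cr=im[60:245,130:220]
hsv=cv2.cvtColor(cr,cv2.COLOR_BGR2HSV)
y=cv2.inRange(hsv,(20,120,80),(35,255,255))
o=cv2.inRange(hsv,(3,140,60),(15,255,255))
for nm,m,z in(("plate",y,.062),("beads",o,.02)):
    p=cv2.findNonZero(m);r=cv2.minAreaRect(p);print(nm,len(p),r)
    for c in cv2.boxPoints(r):print(ray(C,c[0]+x0,c[1]+y0,z).round(4))
    print("mean",ray(C,*(p[:,0].mean(0)+[x0,y0]),z))
# dark body outline
m=cv2.inRange(hsv,(0,0,0),(180,255,45))|o|y;m=cv2.morphologyEx(m,cv2.MORPH_CLOSE,np.ones((9,9)))
r=cv2.minAreaRect(cv2.findNonZero(m));print(r)
for c in cv2.boxPoints(r):print(ray(C,c[0]+x0,c[1]+y0,.02).round(4))
cv2.imwrite("pics/c1.png",cv2.resize(im[170:240,130:200],None,fx=8,fy=8,interpolation=cv2.INTER_CUBIC))
E
```

```text
plate 697 ((27.058826446533203, 144.26470947265625), (22.55581283569336, 33.46991729736328), 14.03624439239502)
[0.4818 0.262  0.062 ]
[0.5469 0.2469 0.062 ]
[0.5361 0.2032 0.062 ]
[0.471  0.2184 0.062 ]
mean [0.51001807 0.23257087 0.062     ]
beads 1161 ((52.08824157714844, 67.14705657958984), (26.92145347595215, 99.19706726074219), 14.03624439239502)
[0.5793 0.2464 0.02  ]
[0.786  0.1984 0.02  ]
[0.7724 0.1426 0.02  ]
[0.5657 0.1912 0.02  ]
mean [0.67341964 0.19328719 0.02      ]
((46.50000762939453, 91.99999237060547), (34.92512893676758, 159.3459014892578), 14.03624439239502)
[0.4671 0.2797 0.02  ]
[0.7975 0.2031 0.02  ]
[0.7798 0.1308 0.02  ]
[0.4495 0.2086 0.02  ]
```

View pics/c1.png

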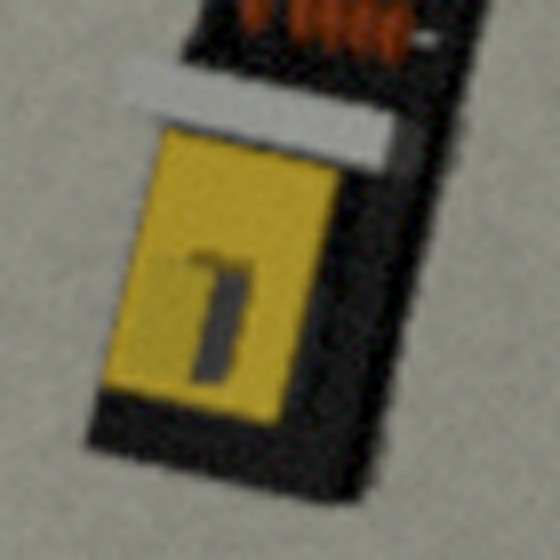

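The axis yaw is about -13°, and the grip is near (0.4965, 0.2355). The crop shows the plate square to the bridge with the grip near its back. I'll move above it, going around through a point at x=0.48.

apply_moves(targets=[0.25,0.33,0.01,0,0,-1,0.25,0.33,0.01,0,0,-2,0.25,0.33,0.01,0,0,-3,0.25,0.33,0.01,0,0,-3,0.25,0.33,0.01,0,0,-3,0.25,0.33,0.01,0,0,-3,0.25,0.33,0.01,0,0,-3,0.25,0.33,0.01,0,0,-3,0.25,0.33,0.01,0,0,-3,0.266,0.762,0.01,0,0,-4,0.266,0.762,0.01,0,0,-5,0.266,0.762,0.01,0,0,-6,0.266,0.762,0.01,0,0,-6.12,0.266,0.762,0.01,0,0,-6.12,0.266,0.762,0.01,0,0,-6.12,0.266,0.762,0.01,0,0,-6.12,0.266,0.762,0.01,0,0,-6.12,0.266,0.762,0.01,0,0,-6.12,0.266,0.762,0.01,0,0,-6.12,0.266,0.762,0.01,0,0,-6.12], grip=1)

```text
time_s: 2.1
ee_pos: [0.4965, 0.2352, 0.2082]
orientation: [0.0, 0.994, -0.113, -0.0]
ft_force: [-0.2, -0.5, 0.0]
width: 0.0856
```

Run:
```python
from rig import env
from h import *
s=env.sense();print(s["qpos"].round(2));im=env.grab_frame("wrist")[:,:,::-1].copy();cv2.imwrite("pics/w1.png",im)
C=cam(env,"wrist",s)
hsv=cv2.cvtColor(im,cv2.COLOR_BGR2HSV)
m=cv2.inRange(hsv,(18,100,60),(38,255,255))
n,l,st,ce=cv2.connectedComponentsWithStats(m)
for i in range(1,n):
    if st[i,4]>200:
        r=cv2.minAreaRect(cv2.findNonZero((l==i).astype(np.uint8)));print(st[i],r)
        for z in(.062,.092):print(z,[ray(C,*c,z)[:2].round(4).tolist() for c in cv2.boxPoints(r)],ray(C,*r[0],z)[:2].round(4))
print(proj(C,[.4965,.2355,.092]))
```

```text
[-0.66  0.68  0.31  1.57 -0.24  0.93 -2.07]
[ 248  127   54   79 3974] ((274.5, 166.0), (78.0, 53.0), 90.0)
0.062 [[0.5471, 0.2476], [0.5371, 0.2041], [0.4704, 0.2183], [0.481, 0.2643]] [0.5098 0.2334]
0.092 [[0.5485, 0.2451], [0.5394, 0.2057], [0.4789, 0.2185], [0.4886, 0.2602]] [0.5147 0.2322]
(np.float64(275.5856954929914), np.float64(188.9432452057168))
```

View pics/w1.png

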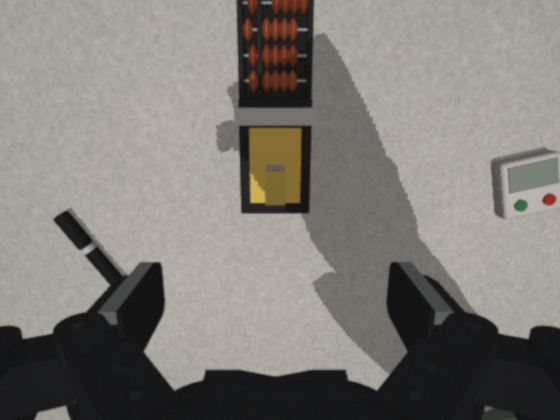

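The grip top is centred at (275,188) and I predicted (275.6,189), so the position and yaw agree. Now I'll go down with the jaws straddling the block, then close.

apply_moves(targets=[0,0,-0.04,0,0,0,0,0,-0.08,0,0,0,0,0,-0.11,0,0,0,0,0,-0.125,0,0,0,0,0,-0.135,0,0,0,0,0,-0.142,0,0,0,0,0,-0.142,0,0,0,0,0,-0.142,0,0,0], grip=1)

```text
time_s: 2.95
ee_pos: [0.497, 0.2352, 0.0672]
orientation: [-0.0, 0.993, -0.114, 0.0]
ft_force: [-0.3, 0.5, 1.0]
width: 0.0851
```

apply_moves(targets=[0,0,0,0,0,0,0,0,0,0,0,0,0,0,0,0,0,0,0,0,0,0,0,0,0,0,0,0,0,0,0,0,0,0,0,0,0,0,0,0,0,0,0,0,0,0,0,0,0,0,0,0,0,0,0,0,0,0,0,0], grip=-1)

```text
time_s: 3.95
ee_pos: [0.4966, 0.2353, 0.0666]
orientation: [-0.0, 0.994, -0.114, -0.0]
ft_force: [0.5, -0.5, -0.4]
width: 0.0001
```

Run:
```python
from rig import env
from h import *
s=env.sense();a=env.grab_frame("wrist")[:,:,::-1];b=env.grab_frame("side")[:,:,::-1]
a=a[100:310,140:420];b=cv2.resize(b[120:225,160:300],None,fx=2,fy=2)
cv2.imwrite("pics/g1.png",cv2.resize(np.vstack([a,b]),None,fx=1.4,fy=1.4))
print(s["ee_pos"],s["ft_force"],s["ft_torque"],s["width"])
```

```text
[0.4966484  0.23531841 0.06657   ] [ 0.54690337 -0.47439256 -0.44370352] [-0.02389438 -0.04193518  0.02302936] 7.404438138593512e-05
```

View pics/g1.png

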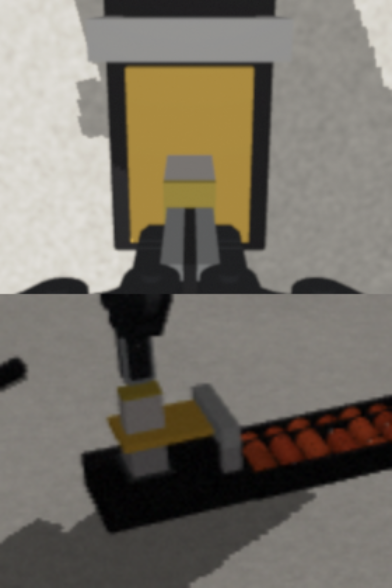

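The wrist crop shows the shut fingers just below the grip top, and the gripper closed on nothing (width 0). In the side crop the fingertips end around the level of the grip top. I'll project the TCP into both views to find the discrepancy.

Run:
```python
from rig import env
from h import *
s=env.sense();p=s["ee_pos"]
f=lambda n,C,X,o,k:print(n,((np.array(proj(C,X))-o)*k).round(0))
W=cam(env,"wrist",s);S=cam(env,"side")
for nm,X in(("tcp",p),("grip top est",[.4965,.2355,.092]),("tcp+30",p+[0,0,.03]),("tcp+45",p+[0,0,.045])):
    f("w "+nm,W,X,[140,100],1.4);q=(np.array(proj(S,X))-[160,120])*2.8+[0,294];print("  side",q.round(0))
```

```text
w tcp [191. 197.]
  side [142. 421.]
w grip top est [191. 228.]
  side [138. 390.]
w tcp+30 [191. 233.]
  side [138. 384.]
w tcp+45 [191. 257.]
  side [136. 365.]
```

The images disagree with the stated TCP. In w1.png the open tips (85.6 mm apart, 223 px) lie about 41 mm behind the TCP, where 13 mm is stated. The shut tips now sit just above the grip top at a reported z of 0.067. So the real fingertips end about 28 mm short of the reported TCP. I'll open, go down 25 mm more and check before closing.

apply_moves(targets=[0,0,0,0,0,0,0,0,0,0,0,0,0,0,0,0,0,0,0,0,0,0,0,0,0,0,0,0,0,0,0,0,0,0,0,0,0,0,0,0,0,0,0,0,0,0,0,0,0,0,-0.005,0,0,0,0,0,-0.01,0,0,0,0,0,-0.015,0,0,0,0,0,-0.02,0,0,0,0,0,-0.025,0,0,0,0,0,-0.025,0,0,0], grip=1)

```text
time_s: 5.45
ee_pos: [0.4964, 0.2351, 0.0408]
orientation: [0.0, 0.994, -0.114, -0.0]
ft_force: [-0.4, 0.6, 0.2]
width: 0.0854
```

Run:
```python
from rig import env
from h import *
s=env.sense();a=env.grab_frame("wrist")[:,:,::-1];b=env.grab_frame("side")[:,:,::-1]
cv2.imwrite("pics/g2.png",np.hstack([cv2.resize(a,(400,300)),cv2.resize(b[100:220,140:300],(400,300))]))
print(s["ee_pos"],s["ft_force"],s["width"])
```

```text
[0.49637973 0.23514553 0.04084572] [-0.37545961  0.58070374  0.19285361] 0.08544041525154643
```

View pics/g2.png

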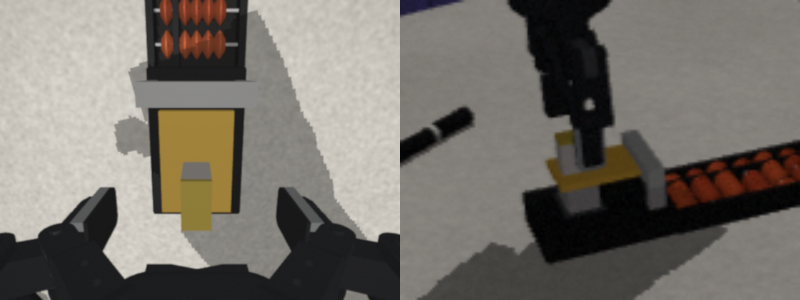

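The jaws stand either side of the grip, whose top runs from (181,178) to (211,230) in the left panel. There is no contact force. Closing now.

apply_moves(targets=[0,0,0,0,0,0,0,0,0,0,0,0,0,0,0,0,0,0,0,0,0,0,0,0,0,0,0,0,0,0,0,0,0,0,0,0,0,0,0,0,0,0,0,0,0,0,0,0,0,0,0,0,0,0,0,0,0,0,0,0], grip=-1)

```text
time_s: 6.55
ee_pos: [0.4967, 0.2354, 0.0416]
orientation: [-0.0, 0.994, -0.114, 0.0]
ft_force: [-0.2, 0.8, 4.6]
width: 0.0145
```

It holds (width 14.5 mm, Fz 4.6 N). Next, push down 20 mm.

apply_moves(targets=[0,0,-0.003,0,0,0,0,0,-0.006,0,0,0,0,0,-0.009,0,0,0,0,0,-0.012,0,0,0,0,0,-0.015,0,0,0,0,0,-0.018,0,0,0,0,0,-0.02,0,0,0,0,0,-0.02,0,0,0,0,0,-0.02,0,0,0])

```text
time_s: 7.45
ee_pos: [0.4968, 0.2354, 0.0218]
orientation: [-0.0, 0.993, -0.114, 0.0]
ft_force: [-1.2, 1.2, 9.1]
width: 0.0145
```

Run:
```python
from rig import env
from h import *
s=env.sense();a=env.grab_frame("wrist")[:,:,::-1];b=env.grab_frame("side")[:,:,::-1]
cv2.imwrite("pics/g3.png",np.hstack([cv2.resize(a,(400,300)),cv2.resize(b[100:220,140:300],(400,300))]))
print(s["ee_pos"],s["ft_force"],s["ft_torque"],s["width"])
```

```text
[0.49683922 0.23540667 0.0217727 ] [-1.16574752  1.18127613  9.09796618] [ 0.16459139  0.23935337 -0.01404502] 0.014468805588998155
```

View pics/g3.png

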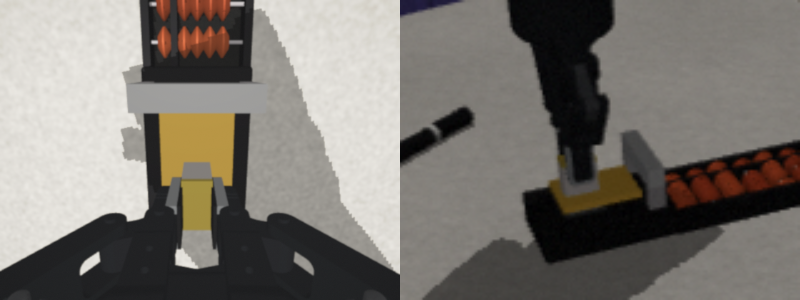

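The plate is down near the housing top, and 9 N matches the spring at about 20 mm. Now I'll slide along the abacus, first 18 mm.

apply_moves(targets=[0.0029,-0.0007,0,0,0,0,0.0058,-0.0014,0,0,0,0,0.0088,-0.002,0,0,0,0,0.0117,-0.0027,0,0,0,0,0.0146,-0.0034,0,0,0,0,0.0175,-0.0041,0,0,0,0,0.0175,-0.0041,0,0,0,0,0.0175,-0.0041,0,0,0,0])

```text
time_s: 8.35
ee_pos: [0.5148, 0.2312, 0.0219]
orientation: [-0.0, 0.993, -0.114, 0.001]
ft_force: [1.2, 0.4, 8.8]
width: 0.0147
```

apply_moves(targets=[0.001,-0.0002,0,0,0,0,0.001,-0.0002,0,0,0,0])

```text
time_s: 8.55
ee_pos: [0.5155, 0.2311, 0.0218]
orientation: [-0.0, 0.993, -0.114, 0.0]
ft_force: [-0.3, 0.1, 9.8]
width: 0.0146
```

apply_moves(targets=[0.001,-0.0002,0,0,0,0,0.001,-0.0002,0,0,0,0])

```text
time_s: 8.75
ee_pos: [0.5164, 0.2309, 0.0218]
orientation: [-0.0, 0.994, -0.114, 0.0]
ft_force: [-0.6, 1.0, 9.9]
width: 0.0146
```

apply_moves(targets=[0.001,-0.0002,0,0,0,0,0.001,-0.0002,0,0,0,0])

```text
time_s: 8.95
ee_pos: [0.517, 0.2308, 0.0217]
orientation: [-0.0, 0.994, -0.114, -0.0]
ft_force: [-2.6, 0.7, 9.4]
width: 0.0146
```

apply_moves(targets=[0.001,-0.0002,0,0,0,0,0.001,-0.0002,0,0,0,0])

```text
time_s: 9.15
ee_pos: [0.5171, 0.2307, 0.0215]
orientation: [-0.0, 0.994, -0.114, -0.001]
ft_force: [-6.0, 1.2, 10.2]
width: 0.0149
```

apply_moves(targets=[0.001,-0.0002,0,0,0,0,0.001,-0.0002,0,0,0,0,0.001,-0.0002,0,0,0,0])

```text
time_s: 9.45
ee_pos: [0.5174, 0.2306, 0.0214]
orientation: [0.0, 0.994, -0.114, -0.002]
ft_force: [-9.9, 2.4, 9.1]
width: 0.0147
```

Run:
```python
from rig import env
from h import *
s=env.sense();a=env.grab_frame("wrist")[:,:,::-1];b=env.grab_frame("side")[:,:,::-1]
cv2.imwrite("pics/g4.png",np.hstack([cv2.resize(a,(400,300)),cv2.resize(b[100:220,140:300],(400,300))]))
print(s["ee_pos"],s["ft_force"],s["ft_torque"],s["width"])
```

```text
[0.51735868 0.23064618 0.0213654 ] [-9.87655534  2.43693832  9.10391404] [ 0.64162179  2.32374103 -0.00430581] 0.014691754357150628
```

View pics/g4.png

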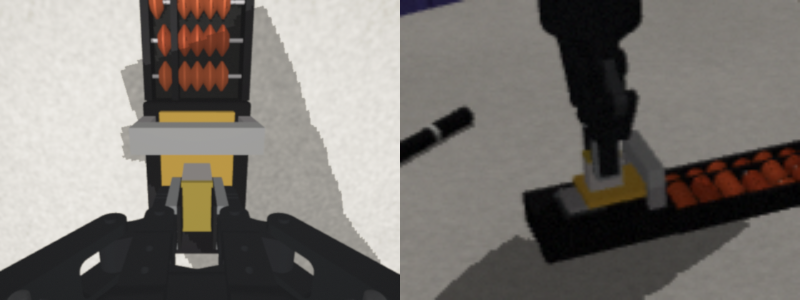

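The plate now shows through beyond the bridge, at rows 112–125 in the left panel. The arm stalled with 10 N along the slide, so the keeper is at its end stop. I'll ease off 1 mm, open, then lift.

apply_moves(targets=[-0.001,0.0002,0,0,0,0,-0.001,0.0002,0,0,0,0])

```text
time_s: 9.75
ee_pos: [0.5172, 0.2307, 0.0216]
orientation: [-0.0, 0.994, -0.114, -0.001]
ft_force: [-5.8, 1.6, 9.6]
width: 0.015
```

apply_moves(targets=[0,0,0,0,0,0,0,0,0,0,0,0,0,0,0,0,0,0,0,0,0,0,0,0,0,0,0,0,0,0,0,0,0,0,0,0,0,0,0,0,0,0,0,0,0,0,0,0,0,0,0,0,0,0,0,0,0.01,0,0,0,0,0,0.03,0,0,0,0,0,0.06,0,0,0,0,0,0.1,0,0,0,0,0,0.15,0,0,0,0,0,0.18,0,0,0,0,0,0.18,0,0,0,0,0,0.18,0,0,0], grip=1)

```text
time_s: 11.45
ee_pos: [0.5181, 0.2305, 0.2023]
orientation: [-0.0, 0.994, -0.114, 0.0]
ft_force: [0.1, 0.5, -0.6]
width: 0.0853
```

Run:
```python
from rig import env
from h import *
s=env.sense();a=env.grab_frame("wrist")[:,:,::-1];b=env.grab_frame("side")[:,:,::-1]
cv2.imwrite("pics/g5.png",np.hstack([cv2.resize(a[50:260,135:415],(400,300)),cv2.resize(b[120:360,160:480],(400,300))]))
print(s["time_s"],s["ee_pos"],s["ft_force"],s["width"])
C=cam(env,"wrist",s);d=np.array([.974,-.226])
for k in(0,.022):
  for z in(.050,):
    for e in(-.020,.045):print("plate edge at slide",k,e,np.round(((np.array(proj(C,[*(np.array([.4965,.2355])+d*(k+e)),z]))-[135,50])/.7),0))
```

```text
11.45 [0.51808634 0.23050785 0.20230675] [ 0.13269578  0.53068144 -0.60346416] 0.08533508394798306
plate edge at slide 0 -0.02 [202. 250.]
plate edge at slide 0 0.045 [202. 149.]
plate edge at slide 0.022 -0.02 [202. 217.]
plate edge at slide 0.022 0.045 [202. 112.]
```

View pics/g5.png

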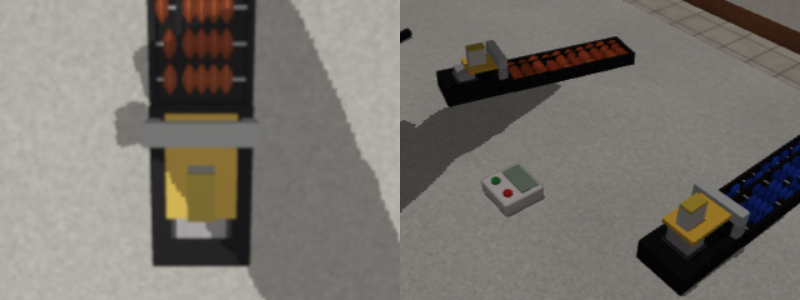

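The plate edges are at rows 113 and 219. A keeper fully home at trapped height predicts 112 and 217. It's trapped, the gripper is clear, and the blue plunger is still up. Handing in.

```bash
python3 -c "
from rig import env
print(env.finish_job())"
```

```text
the job is handed in; nothing more can be done
None
```

The orange-brown abacus is locked and the job is handed in, at about 11.5 s of the 32 s allowed. I gripped its keeper block, pushed the plunger down about 20 mm and slid the keeper about 21 mm to its end stop. Then I opened the gripper and lifted clear.

**Last checks:**
- **Keeper:** the arm stalled at the end of the slide, with about 10 N pushing back. The final wrist picture shows the plate through the far side of the bridge. Its edges are within 2 pixels (about 1 mm) of where a fully home, trapped plate should be.
- **Plunger:** it stayed down under the bridge after release, and the gripper was touching nothing (force about 0).
- **Blue abacus:** never touched, and its plunger is still up in the last side picture.

**What disagreed:** the first attempt to grip closed on nothing. The pictures showed the fingertips ending about 28 mm short of the stated TCP. I opened, went 25 mm lower, checked with a picture, and the second grip held. It read 14.5 mm on the 16 mm block, a small mismatch I did not look into.

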